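# Try the sample case, free its slide lock if it is caught, and hold the lid open

### The job

First tug the lid of the grey sample case by its handle, before touching the slide lock, to learn whether the lid is caught. If it gives only a little and stops, slide the lock's tab all the way to the other end of its track; if it comes up freely, the lock is open already and needs nothing. Then raise the lid by its handle to about 50 degrees and finish still holding it there, keeping still, without disturbing the vial, bottle and rotor cap that stand nearby.

Things in the scene. Friction and masses are not known exactly. Their poses are not given: they have to be found in the camera images.
- case: Grey plastic sample case, 180 (x) by 220 (y) by 70 mm high without its lid, fixed to the bench. Origin: centre of its underside on the bench top; x points from front to back (front face at x = -90 mm), y to the left seen from the front, z up. It stands turned by up to 0.25 rad either way.
- lid_angle (a joint): Lid angle in rad: 0 shut, grows as the front edge rises, stop at 1.3. The lid is a cover 20 mm high, 224 mm wide, its top 92 mm above the bench when shut, 0.25 to 0.45 kg; it falls shut by itself from any angle. If caught it rises only about 0.05 rad (some 11 mm at the handle) and stops hard; nothing outside shows whether it is caught.
- grip (a point): Black handle: an upright tongue 14 mm thick (case y), 18 mm high, standing out 59 mm forward from the lid's front edge, right of the middle. Origin: grip point in the tongue, 42 mm in front of the edge, at x = -134, y = -60, z = 80 mm of the case with the lid shut. Turns with the lid; a pinch along y lets it pivot in the fingers. Free below it, and 70 mm free to either side.
- slide (a joint): Travel of the slide lock's tab in m: 0 at the right end of its track (case -y), 0.024 at the left end. Starts within 3 mm of the right end. Unmarked: either the right or the left end frees the lid, and the other end locks it; half-way it locks too, so slide it fully. The tab stays where it is left and slides with about 3 N while the lid is fully down.
- tab (a point): Point on the slide lock's black thumb tab, an upright post 12 by 12 mm; top 10 mm above this point, foot 30 mm below it on a grey track on the case's front. At x = -118 mm, y = 30 mm + slide, z = 77 mm of the case; centre 26 mm in front of the lid's edge. Pinch it along the case's y or push it sideways, from above.
- vial: Loose bystander: small clear screw-cap vial with a black cap, 25 mm across, 54 mm high, left of the case. Origin: centre of its underside.
- bottle: Loose bystander: white reagent bottle, 42 mm across, 99 mm high, left of the case. Origin: centre of its underside.
- cap: Loose bystander: grey rotor cap with a knob, 56 mm across, 52 mm high, right of the case. Origin: centre of its underside.
- lid: The case's grey lid. Origin: middle of its hinge line, at x = 90, y = 0, z = 70 mm of the case; shut, its axes are parallel to the case's (x from front to back, y along the hinge) and it turns about its y.

How it is judged:
By the outcome, as a careful person would: the job done as asked, in the order asked, and still so for the second after the job is handed in, while the arm keeps its last pose, push and grip.
It also fails if it takes over 54 s, if anything falls off the work surface, if the arm or the gripper's body presses on something with over 40 N, if the wrist force passes 120 N, or if a joint passes its speed limit or range.

### The arm

A 6-joint arm with a two-finger parallel gripper is mounted at the origin on a cart in front of the work surface, level with it; the furniture and walls round the work are solid. World frame = base frame: x ahead of the robot, y to its left, z up, the work surface at z = 0. Lengths are in m, angles in rad, forces in N, time in s.
With the tool pointing down it reaches from about 0.35 to 0.775 m from the base axis. Payload 5.5 kg.
Tool frame: the origin (TCP) lies between the finger pads; the fingertips stand 19 mm ahead of it and the grasp point (between the pads) is the TCP (env.tcp_to_tips is the distance from the TCP to the fingertips, in m); z points along the fingers, y is the direction in which the jaws open and shut (so a half turn about z gives the same grasp; the last joint's range is limited). The gripper opens to 85 mm and grips with 20 to 120 N. Pads are 22 mm wide; open, the fingers measure 114 mm over their backs; the gripper's body (76 mm by 85 mm) begins 54 mm behind the grasp point. The pads swing forward as they close: fully open they stand 13 mm farther back than shut.
Start: joints at [-0.14, 0.313, 0.046, 1.304, 0, 1.431], TCP at [0.575, -0, 0.25] pointing down, gripper open.
Joint ranges: [-2.76, 2.76], [-0.86, 1.69], [-1.03, 1.26], [-2.2, 2.34], [-1.47, 1.5], [-3.14, 3.14]. Speed limits (rad/s): [2.57, 2.57, 3.14, 3.14, 3.14, 3.14].

### API

Orientations are given as a unit quaternion [w, x, y, z].
In Python, from workcell import env, eyes, job gives the robot as it stands. The module is installed in compiled form; this text tells all that it offers.
- The arm moves only by the tool move_arm, never from a script. Its argument "commands" is a list of rows, each a list of 3 entries, a list of its own where there are three numbers: the shift along the world's x, y, z as a fraction of full scale, then the turn, a rotation vector about the world's x, y, z as a fraction of full scale, then the gripper command: -1 is shut, 1 is fully open, values between are in proportion. In form: [[[x, y, z], [wx, wy, wz], gripper], ...]. A call has 1 to 5 rows; each row shifts and turns the commanded pose from where the row before left it; what a row does not reach is not made up. Full scale, the value 1, is 0.04 m for a shift and 8 degrees for a turn. A row lasts 1/10 s, in which the tool goes at most 50 mm and 8.59 degrees, less where a joint would pass 70% of its speed; a pose out of reach is approached as far as the arm can. A call with a number of a shift or a turn outside -1 to 1 is refused whole. A call with a gripper value outside its range is refused whole. The fingers move at their own pace and stop on an object; "newtons" is the grip in N (left out, the last holds). Time passes only in rows, so rows that do not move let the fingers close. It gives the time, the measured TCP pose, the force and the opening at its end, in the units of the state.
- env.get_state(): the state, without advancing time (a new reading comes with each control period).
- eyes.read_camera(name): name is "scene" or "side" or "wrist"; returns a dict with "frame" (400x640x3 uint8, red, green, blue), "mtx" (3x3 intrinsics, pixels), "camera_from_world" (4x4, takes a point from world to camera coordinates); the wrist camera has in their place "mount" (4x4, takes a point from camera to tool coordinates, whose origin is the TCP and whose axes are the flange's). Camera axes: x right, y down, z forward; pixel columns grow to the right and rows downward; lengths in m; the calibration is good to about 2 mm. A picture is of the moment at which its call begins: read the wrist's pose just before it. There is no depth.
- job.hand_in(): hands the job in, once; it reports no verdict.
The state is a dict: "clock": time; "joint_pos": joint angles; "qvel": joint speeds; "tau": joint torques, N m; "tcp_pos": TCP position; "orientation": TCP orientation; "wrist_force": force on the tool from outside, world axes, zero at the start; "ft_torque": the same for the moment, N m; "finger_gap": finger opening in m.
Only numpy, scipy, OpenCV 4.12 (cv2) and the standard library are available. Lean on these libraries where they do the work, as an engineer would, in place of code of your own. Each camera call takes 0.05 s, during which the arm holds its last target.

## Working session

There is one attempt and no reset: what is moved stays moved. The work goes in short steps, Python scripts to look and compute and a tool call to move; the robot and the scene stay as the last step left them, time stands still between calls to the robot, and variables do not carry over. Pictures are saved under pics/ and viewed, and the job is handed in when it is done.

Besides the shell and the picture viewer there is one more tool, called after "Call:" by a JSON object that holds its "name" and its "arguments", one argument or row to a line. move_arm: Moves the arm, as the interface text tells. Its arguments: {"type":"object","properties":{"commands":{"type":"array","items":{"type":"array"}},"newtons":{"type":"number"}},"required":["commands"]}

```bash
mkdir -p pics; python3 - <<'E'
from workcell import env, eyes, job
import cv2, numpy as np
s=env.get_state()
for k,v in s.items(): print(k,np.round(v,4))
for n in ["scene","side","wrist"]:
    d=eyes.read_camera(n)
    cv2.imwrite(f"pics/{n}0.png",d["frame"][:,:,::-1])
    np.savez(f"{n}0.npz",**d)
    print(n,[ (k,np.round(v,3).tolist()) for k,v in d.items() if k!="frame"])
E
```

```text
clock 0.0
joint_pos [-0.1396  0.314   0.045   1.3036 -0.      1.4312]
qvel [ 0.0002  0.001  -0.0003  0.0003  0.0009  0.0001]
tau [-2.90000e-03 -4.80629e+01  2.98531e+01  1.95000e-02 -4.00000e-04
 -0.00000e+00]
tcp_pos [5.745e-01 1.000e-04 2.494e-01]
orientation [-7.000e-04  7.071e-01  7.071e-01 -6.000e-04]
wrist_force [ 0.2008 -0.4403  0.0845]
ft_torque [ 0.0041 -0.0215 -0.0577]
finger_gap 0.0857
scene [('mtx', [[501.654, 0.0, 323.415], [0.0, 501.654, 201.866], [0.0, 0.0, 1.0]]), ('camera_from_world', [[0.471, -0.882, 0.007, -0.227], [-0.352, -0.195, -0.915, 0.248], [0.809, 0.429, -0.402, 1.044], [0.0, 0.0, 0.0, 1.0]])]
side [('mtx', [[367.341, 0.0, 321.413], [0.0, 367.341, 199.165], [0.0, 0.0, 1.0]]), ('camera_from_world', [[-1.0, 0.03, -0.002, 0.547], [0.017, 0.495, -0.869, 0.07], [-0.026, -0.868, -0.495, 1.14], [0.0, 0.0, 0.0, 1.0]])]
wrist [('mtx', [[286.557, 0.0, 320.582], [0.0, 286.557, 198.34], [0.0, 0.0, 1.0]]), ('mount', [[0.0, -0.947, -0.323, 0.082], [1.0, 0.0, -0.0, 0.001], [0.0, -0.323, 0.947, -0.122], [0.0, 0.0, 0.0, 1.0]])]
```

View images.

View pics/scene0.png

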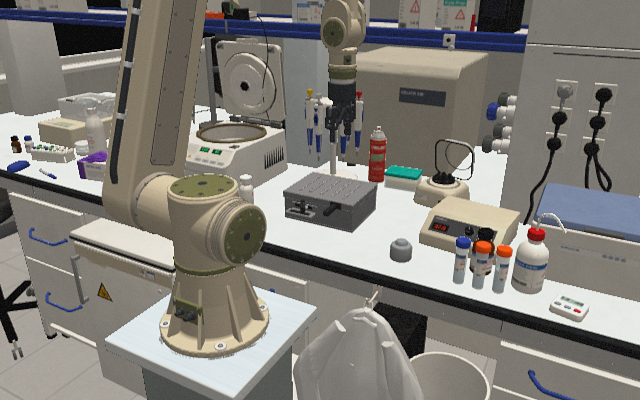

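View pics/side0.png

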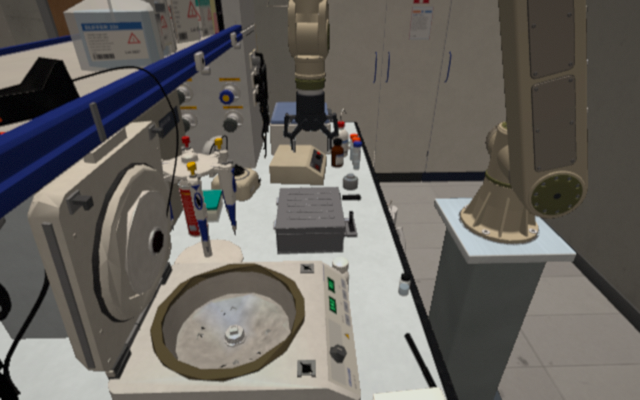

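View pics/wrist0.png

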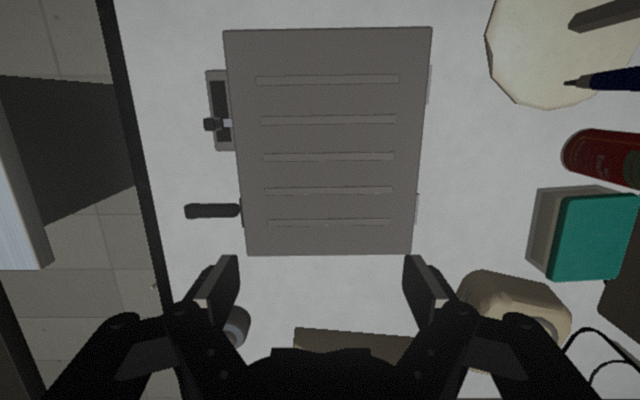

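The wrist view shows the lid corners near (223,30), (432,27), (412,254), (247,255), the tab near (210,124) and the handle from (185,211) to (240,211). I'll zoom in on all three views.

```bash
python3 - <<'E'
import cv2
a=cv2.imread("pics/wrist0.png")[10:270,170:450]; cv2.imwrite("pics/w0z.png",cv2.resize(a,None,fx=2.3,fy=2.3,interpolation=cv2.INTER_CUBIC))
a=cv2.imread("pics/scene0.png")[160:270,230:430]; cv2.imwrite("pics/s0z.png",cv2.resize(a,None,fx=4,fy=4,interpolation=cv2.INTER_CUBIC))
a=cv2.imread("pics/side0.png")[160:300,260:420]; cv2.imwrite("pics/d0z.png",cv2.resize(a,None,fx=4,fy=4,interpolation=cv2.INTER_CUBIC))
E
```

```text
(no output)
```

View pics/w0z.png

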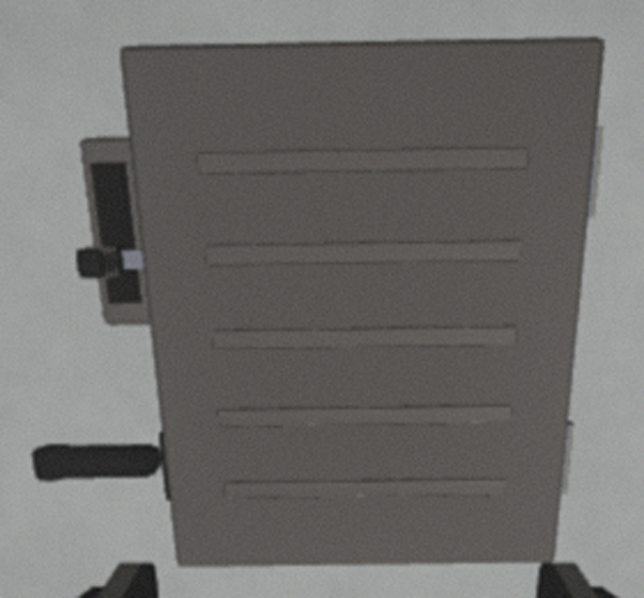

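View pics/s0z.png

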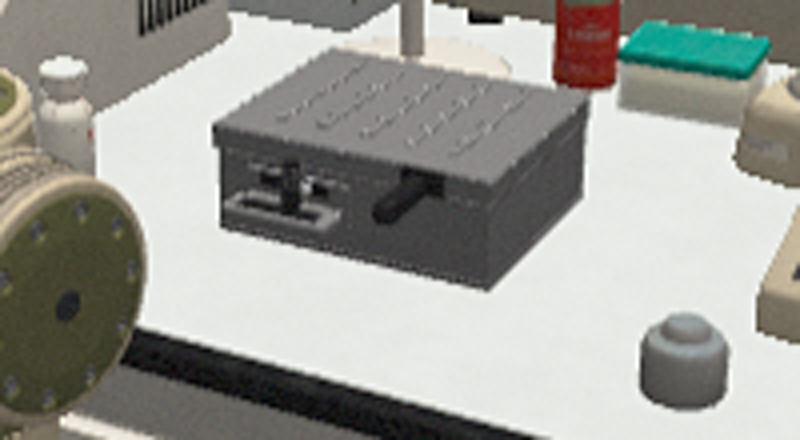

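View pics/d0z.png

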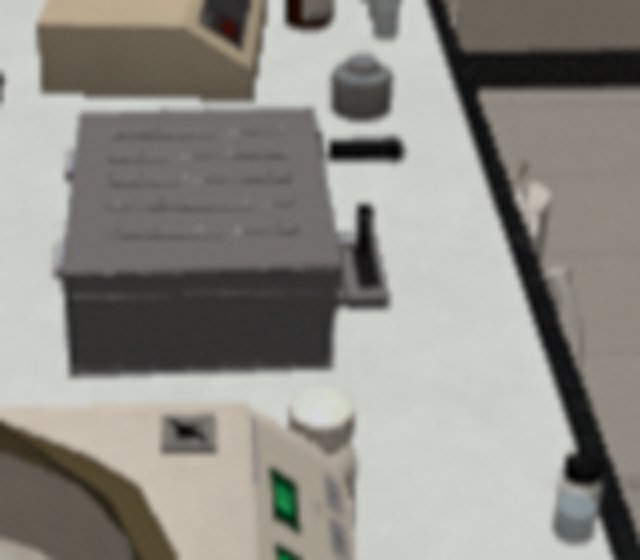

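```bash
cat > h.py <<'E'
import numpy as np
from scipy.optimize import least_squares
from scipy.spatial.transform import Rotation as R
def qR(q): return R.from_quat([q[1],q[2],q[3],q[0]]).as_matrix()
def camW(d,pos=None,q=None):
    """K, R(cam from world), t"""
    K=d["mtx"]
    if "mount" in d:
        T=np.eye(4);T[:3,:3]=qR(q);T[:3,3]=pos
        M=np.linalg.inv(T@d["mount"])
    else: M=d["camera_from_world"]
    return K,M
def proj(c,P):
    K,M=c; p=M[:3,:3]@np.asarray(P)+M[:3,3]; p=K@p; return p[:2]/p[2]
def tri(obs):
    r=lambda P: np.concatenate([(proj(c,P)-u)/c[0][0,0] *1000 for c,u in obs])
    s=least_squares(r,[0.55,0,0.08]); return s.x, np.abs(s.fun).max()
def case2w(th,p):
    x,y,a=th; c,s=np.cos(a),np.sin(a); return np.array([x+c*p[0]-s*p[1],y+s*p[0]+c*p[1],p[2]])
E
python3 - <<'E'
from h import *
L=lambda n:dict(np.load(n+"0.npz"))
W=camW(L("wrist"),[.5745,.0001,.2494],[-7e-4,.7071,.7071,-6e-4]);S=camW(L("scene"));D=camW(L("side"))
z=lambda u,f,o:np.array(u)/f+np.array(o)
w=lambda *u:z(u,2.3,(170,10)); s=lambda *u:z(u,4,(230,160)); d=lambda *u:z(u,4,(260,160))
pts={"FL":((-.092,.112,.092),[(W,w(123,48)),(S,s(213,128)),(D,d(340,265))]),
"FR":((-.092,-.112,.092),[(W,w(179,565)),(S,s(490,186)),(D,d(316,108))]),
"BR":((.092,-.112,.092),[(W,w(553,562)),(S,s(590,95)),(D,d(80,114))]),
"BL":((.092,.112,.092),[(W,w(603,38)),(S,s(335,48)),(D,d(60,270))]),
"tip":((-.151,-.06,.080),[(W,w(36,462)),(S,s(378,214)),(D,d(402,150))]),
"tabtop":((-.118,.032,.087),[(W,w(91,263)),(S,s(290,165)),(D,d(366,208))])}
for k,(m,o) in pts.items(): print(k,*[np.round(v,4) for v in tri(o)])
keys=["FL","FR","BR","BL"]
for nm,cams in (("all",[0,1,2]),("W",[0]),("SD",[1,2])):
    f=lambda th:np.concatenate([(proj(pts[k][1][i][0],case2w(th,pts[k][0]))-pts[k][1][i][1]) /pts[k][1][i][0][0][0,0]*1000 for k in keys for i in cams])
    r=least_squares(f,[.6,0,0]); print(nm,r.x,np.round(r.fun,1))
    for k in pts: print(k,np.round(case2w(r.x,pts[k][0]),4))
# bystanders
for n,o in {"cap_top":[(S,s(688,318)),(D,d(365,62))],"vialcap":[(D,d(583,465))],}.items():
    if len(o)>1: print(n,tri(o))
def ground(c,u,zz):
    K,M=c; ray=M[:3,:3].T@np.linalg.solve(K,[u[0],u[1],1]); o=-M[:3,:3].T@M[:3,3]; return o+ray*(zz-o[2])/ray[2]
print("vial top",ground(D,d(585,458),.054)); print("bottle top",ground(D,d(322,410),.099),ground(S,s(65,70),.099))
E
```

```text
FL [0.4897 0.1403 0.0872] 1.6912
FR [ 0.4922 -0.0835  0.0857] 2.2808
BR [ 0.6755 -0.0806  0.0872] 0.9815
BL [0.6712 0.1431 0.0892] 3.0336
tip [ 0.4267 -0.0318  0.0786] 1.7308
tabtop [0.4655 0.0604 0.0816] 0.88
all [0.58227642 0.02988279 0.01503895] [-10.9  -5.3  -1.7  -4.5   1.6  -3.2  -6.2  10.2   0.1  -4.   -2.   -4.3
   5.6   7.9  -0.1  -2.1  -1.3  -4.7  10.5  -3.   -2.7  -2.9  -0.3  -1.5]
FL [0.4886 0.1405 0.092 ]
FR [ 0.492  -0.0835  0.092 ]
BR [ 0.676  -0.0807  0.092 ]
BL [0.6726 0.1433 0.092 ]
tip [ 0.4322 -0.0324  0.08  ]
tabtop [0.4638 0.0601 0.087 ]
W [0.58234255 0.02984738 0.01572494] [-10.9  -4.8  -5.7  10.5   6.1   7.8  10.5  -3.1]
FL [0.4886 0.1404 0.092 ]
FR [ 0.4921 -0.0836  0.092 ]
BR [ 0.6761 -0.0807  0.092 ]
BL [0.6726 0.1433 0.092 ]
tip [ 0.4323 -0.0325  0.08  ]
tabtop [0.4639 0.06   0.087 ]
SD [0.5815957  0.03051359 0.00519873] [-2.5 -4.8  1.3 -2.3 -1.5 -3.7 -0.3 -3.7 -0.3 -1.7  0.3 -4.9 -2.4 -2.9
 -0.7 -1.6]
FL [0.489 0.142 0.092]
FR [ 0.4902 -0.082   0.092 ]
BR [ 0.6742 -0.081   0.092 ]
BL [0.673 0.143 0.092]
tip [ 0.4309 -0.0303  0.08  ]
tabtop [0.4634 0.0619 0.087 ]
cap_top (array([ 0.4350444 , -0.24716876,  0.04949459]), np.float64(2.439605034919722))
vial top [0.36023359 0.29324413 0.054     ]
bottle top [0.51412849 0.2998661  0.099     ] [0.50380888 0.28023776 0.099     ]
```

Yaw comes out near zero and the handle's grip point at about (0.449, -0.031, 0.08). I'll turn the jaws to the case's y over the handle and look again.

Call:
{"name": "move_arm", "arguments": {
  "commands": [
    [[-0.25, -0.06, 0], [0, 0, 1], 1],
    [[-0.25, -0.06, 0], [0, 0, 1], 1],
    [[-0.25, -0.06, 0], [0, 0, 1], 1],
    [[-0.25, -0.06, 0], [0, 0, 1], 1],
    [[-0.25, -0.06, 0], [0, 0, 1], 1]
  ]
}}

```text
clock: 0.65
tcp_pos: [0.5244, -0.012, 0.25]
orientation: [-0.0, 0.42, 0.908, -0.0]
wrist_force: [0.5, -0.8, -1.1]
finger_gap: 0.0854
```

Call:
{"name": "move_arm", "arguments": {
  "commands": [
    [[-0.25, -0.06, 0], [0, 0, 1], 1],
    [[-0.25, -0.06, 0], [0, 0, 1], 1],
    [[-0.25, -0.06, 0], [0, 0, 1], 1],
    [[-0.25, -0.06, 0], [0, 0, 1], 1],
    [[-0.25, -0.06, 0], [0, 0, 1], 1]
  ]
}}

```text
clock: 1.15
tcp_pos: [0.4744, -0.024, 0.2501]
orientation: [-0.0, 0.084, 0.996, 0.0]
wrist_force: [-0.2, -0.0, 0.9]
finger_gap: 0.0853
```

Call:
{"name": "move_arm", "arguments": {
  "commands": [
    [[-0.25, -0.06, 0], [0, 0, 1], 1],
    [[-0.25, -0.06, 0], [0, 0, 0.35], 1],
    [[0, 0, 0], [0, 0, 0], 1],
    [[0, 0, 0], [0, 0, 0], 1]
  ]
}}

```text
clock: 1.55
tcp_pos: [0.4552, -0.0288, 0.2504]
orientation: [0.0, -0.006, 1.0, 0.0]
wrist_force: [0.0, -0.7, -0.2]
finger_gap: 0.0854
```

```bash
cat > look.py <<'E'
import sys,cv2,numpy as np
from workcell import env, eyes
t=sys.argv[1]
for n in sys.argv[2:]:
    s=env.get_state(); d=eyes.read_camera(n)
    cv2.imwrite(f"pics/{n}{t}.png",d["frame"][:,:,::-1])
    np.savez(f"{n}{t}.npz",pos=s["tcp_pos"],q=s["orientation"],**d)
print(np.round(s["clock"],2),np.round(s["tcp_pos"],4),np.round(s["orientation"],4),np.round(s["joint_pos"],3),np.round(s["wrist_force"],2),s["finger_gap"])
E
python3 look.py 1 wrist
```

```text
1.55 [ 0.4552 -0.0288  0.2504] [ 2.0e-04 -6.2e-03  1.0e+00  1.0e-04] [-0.24   0.083 -0.241  1.246  0.    -0.252] [ 0.04 -0.66 -0.19] 0.08541274185381656
```

View pics/wrist1.png

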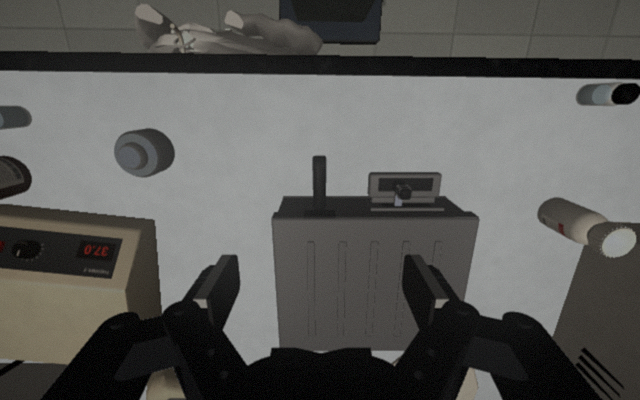

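```bash
python3 - <<'E'
import cv2
a=cv2.imread("pics/wrist1.png")[130:250,250:490]; cv2.imwrite("pics/w1z.png",cv2.resize(a,None,fx=3.3,fy=3.3,interpolation=cv2.INTER_CUBIC))
E
```

```text
(no output)
```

View pics/w1z.png

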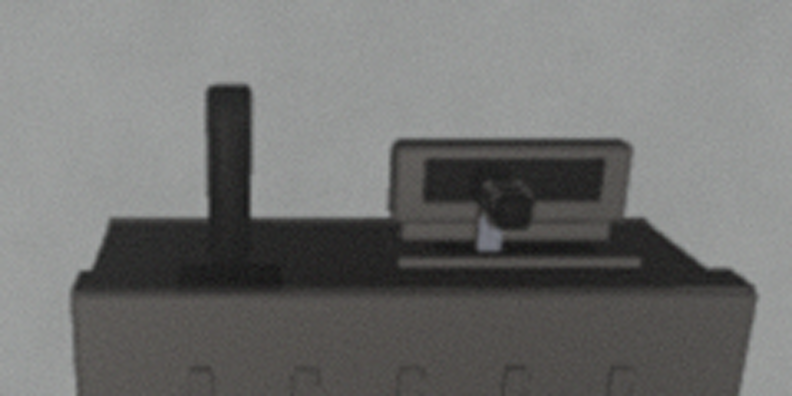

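```bash
python3 - <<'E'
from h import *
L=lambda n:dict(np.load(n+".npz"))
W=camW(L("wrist0"),[.5745,.0001,.2494],[-7e-4,.7071,.7071,-6e-4]);S=camW(L("scene0"));D=camW(L("side0"))
l=L("wrist1"); V=camW(l,l["pos"],l["q"])
z=lambda u,f,o:np.array(u)/f+np.array(o)
w=lambda *u:z(u,2.3,(170,10)); s=lambda *u:z(u,4,(230,160)); d=lambda *u:z(u,4,(260,160)); v=lambda *u:z(u,3.3,(250,130))
pts={"FL":[(W,w(123,48)),(V,v(755,290))],"FR":[(W,w(179,565)),(V,v(75,290))],
"tip":[(W,w(36,462)),(V,v(229,90))],"tabtop":[(W,w(91,263)),(V,v(515,209))]}
ex={"FL":[(S,s(213,128)),(D,d(340,265))],"FR":[(S,s(490,186)),(D,d(316,108))],"tip":[(D,d(402,150))],"tabtop":[(S,s(290,165)),(D,d(366,208))]}
for k in pts:
    print(k,*[np.round(a,4) for a in tri(pts[k])],*[np.round(a,4) for a in tri(pts[k][1:]+ex[k])])
E
```

```text
FL [0.4898 0.1404 0.088 ] 1.592 [0.4897 0.1409 0.0878] 2.1403
FR [ 0.4928 -0.0811  0.0883] 2.5067 [ 0.4925 -0.0806  0.0874] 2.3334
tip [ 0.4277 -0.0311  0.0807] 0.168 [ 0.4283 -0.031   0.0771] 0.5856
tabtop [0.4653 0.061  0.0818] 2.3764 [0.4647 0.0614 0.0825] 1.5856
```

Call:
{"name": "move_arm", "arguments": {
  "commands": [
    [[-0.04, -0.01, -0.6], [0, 0, 0], 0.5],
    [[-0.04, -0.01, -0.6], [0, 0, 0], 0.2],
    [[-0.04, -0.01, -0.6], [0, 0, 0], 0.1],
    [[-0.04, -0.01, -0.6], [0, 0, 0], 0.1],
    [[-0.04, -0.01, -0.6], [0, 0, 0], 0.1]
  ]
}}

```text
clock: 2.1
tcp_pos: [0.4475, -0.0307, 0.1293]
orientation: [0.0, -0.007, 1.0, 0.0]
wrist_force: [-0.5, -0.1, 0.2]
finger_gap: 0.0469
```

Call:
{"name": "move_arm", "arguments": {
  "commands": [
    [[0, 0, -0.4], [0, 0, 0], 0.1],
    [[0, 0, -0.4], [0, 0, 0], 0.1],
    [[0, 0, -0.4], [0, 0, 0], 0.1],
    [[0, 0, -0.05], [0, 0, 0], 0.1],
    [[0, 0, 0], [0, 0, 0], 0.1]
  ]
}}

```text
clock: 2.6
tcp_pos: [0.4471, -0.0307, 0.08]
orientation: [-0.001, -0.007, 1.0, 0.0]
wrist_force: [0.4, -0.7, 0.2]
finger_gap: 0.0471
```

```bash
python3 look.py 2 wrist side scene; python3 - <<'E'
import cv2
a=cv2.imread("pics/side2.png")[130:270,260:420]; b=cv2.imread("pics/scene2.png")[140:260,240:390]
cv2.imwrite("pics/c2.png",cv2.hconcat([cv2.resize(a,(400,350)),cv2.resize(b,(400,350))]))
E
```

```text
2.7 [ 0.4478 -0.0309  0.081 ] [ 5.0e-04 -6.9e-03  1.0e+00 -1.0e-04] [-0.248  0.202 -0.549  0.819  0.    -0.262] [ 0.43 -0.47  1.17] 0.04647995963812364
```

View pics/wrist2.png

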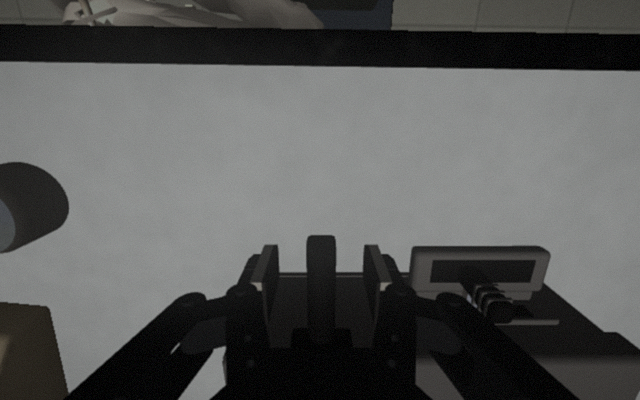

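View pics/c2.png

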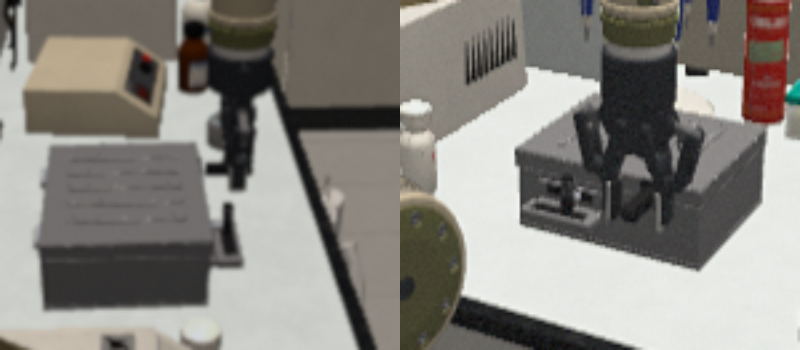

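The tongue (columns 307–335) sits centred between the pads (275 and 366). Closing.

Call:
{"name": "move_arm", "arguments": {
  "commands": [
    [[0, 0, 0], [0, 0, 0], -1],
    [[0, 0, 0], [0, 0, 0], -1],
    [[0, 0, 0], [0, 0, 0], -1],
    [[0, 0, 0], [0, 0, 0], -1],
    [[0, 0, 0], [0, 0, 0], -1]
  ],
  "newtons": 40
}}

```text
clock: 3.25
tcp_pos: [0.4475, -0.0306, 0.0809]
orientation: [0.001, -0.007, 1.0, 0.0]
wrist_force: [0.2, 2.3, 6.3]
finger_gap: 0.0131
```

Call:
{"name": "move_arm", "arguments": {
  "commands": [
    [[0, 0, 0.05], [0, 0, 0], -1],
    [[0, 0, 0.05], [0, 0, 0], -1],
    [[0, 0, 0.05], [0, 0, 0], -1],
    [[0, 0, 0], [0, 0, 0], -1]
  ]
}}

```text
clock: 3.65
tcp_pos: [0.4477, -0.0306, 0.0864]
orientation: [0.001, -0.007, 1.0, 0.0]
wrist_force: [5.4, 2.8, -4.9]
finger_gap: 0.0137
```

Call:
{"name": "move_arm", "arguments": {
  "commands": [
    [[0, 0, 0.05], [0, 0, 0], -1],
    [[0, 0, 0.05], [0, 0, 0], -1],
    [[0, 0, 0], [0, 0, 0], -1]
  ]
}}

```text
clock: 3.95
tcp_pos: [0.448, -0.0306, 0.0905]
orientation: [0.001, -0.007, 1.0, 0.0]
wrist_force: [4.3, 3.4, -3.8]
finger_gap: 0.0131
```

Call:
{"name": "move_arm", "arguments": {
  "commands": [
    [[0, 0, 0.05], [0, 0, 0], -1],
    [[0, 0, 0.05], [0, 0, 0], -1],
    [[0, 0, 0], [0, 0, 0], -1]
  ]
}}

```text
clock: 4.25
tcp_pos: [0.4483, -0.0306, 0.0945]
orientation: [0.001, -0.007, 1.0, 0.0]
wrist_force: [7.0, 3.1, -3.3]
finger_gap: 0.0134
```

Call:
{"name": "move_arm", "arguments": {
  "commands": [
    [[0, 0, 0.05], [0, 0, 0], -1],
    [[0, 0, 0.05], [0, 0, 0], -1],
    [[0, 0, 0], [0, 0, 0], -1]
  ]
}}

```text
clock: 4.55
tcp_pos: [0.4487, -0.0306, 0.0987]
orientation: [0.002, -0.007, 1.0, 0.0]
wrist_force: [6.0, 3.6, -5.0]
finger_gap: 0.0133
```

```bash
python3 look.py 3 scene side wrist; python3 - <<'E'
import cv2
a=cv2.imread("pics/side3.png")[180:260,270:370]; b=cv2.imread("pics/scene3.png")[160:240,270:390]
cv2.imwrite("pics/c3.png",cv2.hconcat([cv2.resize(a,(400,320)),cv2.resize(b,(400,320))]))
E
```

```text
4.65 [ 0.4487 -0.0306  0.0986] [ 1.6e-03 -7.2e-03  1.0e+00  5.0e-04] [-0.248  0.181 -0.524  0.863  0.002 -0.262] [ 6.91  3.89 -4.02] 0.013224451206983581
```

View pics/c3.png

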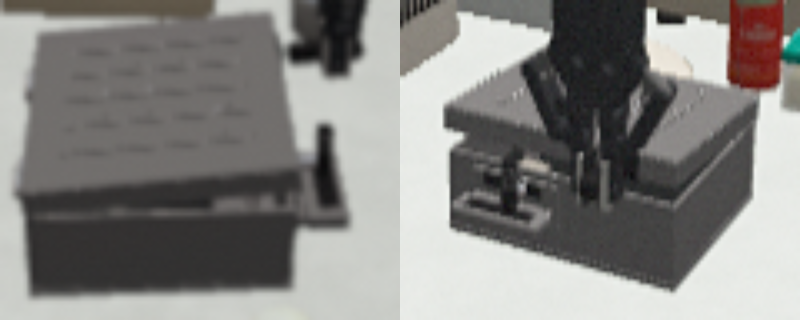

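View pics/wrist3.png

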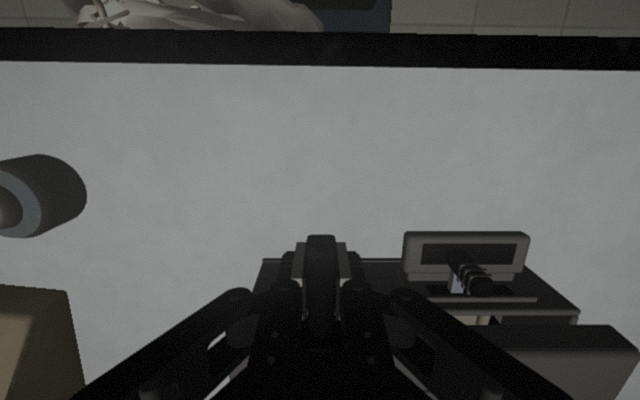

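The side and scene views show an open gap under the lid at both corners. The handle has risen about 18 mm at a steady 3–5 N, past the 11 mm catch, so the lid is free and the lock needs nothing. I'll compute the arc.

```bash
python3 - <<'E'
import numpy as np
f=lambda t:np.array([.6715-.224*np.cos(t)+.011*np.sin(t),.07+.224*np.sin(t)+.011*np.cos(t)])
t=np.linspace(.081,.873,21)
p=np.array([f(a) for a in t]); print(p[0],p[-1]); print(np.round(np.diff(p,axis=0)/.04,3).tolist()); print(p[[5,10,15,20]])
E
```

```text
[0.44912446 0.0990881 ] [0.53600199 0.24871007]
[[0.033, 0.22], [0.042, 0.218], [0.05, 0.216], [0.059, 0.214], [0.067, 0.212], [0.076, 0.209], [0.084, 0.206], [0.092, 0.202], [0.1, 0.198], [0.108, 0.194], [0.115, 0.19], [0.123, 0.185], [0.13, 0.18], [0.137, 0.175], [0.144, 0.169], [0.15, 0.163], [0.157, 0.157], [0.163, 0.151], [0.169, 0.144], [0.174, 0.138]]
[[0.45919112 0.142263  ]
 [0.47755399 0.18261415]
 [0.50349551 0.21856478]
 [0.53600199 0.24871007]]
```

Call:
{"name": "move_arm", "arguments": {
  "commands": [
    [[0.033, 0, 0.22], [0, 0, 0], -1],
    [[0.042, 0, 0.218], [0, 0, 0], -1],
    [[0.05, 0, 0.216], [0, 0, 0], -1],
    [[0.059, 0, 0.214], [0, 0, 0], -1],
    [[0.067, 0, 0.212], [0, 0, 0], -1]
  ]
}}

```text
clock: 5.2
tcp_pos: [0.4577, -0.0304, 0.1415]
orientation: [0.0, -0.007, 1.0, 0.001]
wrist_force: [5.7, 2.2, -5.0]
finger_gap: 0.0134
```

Call:
{"name": "move_arm", "arguments": {
  "commands": [
    [[0.08, 0.002, 0.209], [0, 0, 0], -1],
    [[0.088, 0.002, 0.206], [0, 0, 0], -1],
    [[0.096, 0.002, 0.202], [0, 0, 0], -1],
    [[0.1, 0.002, 0.198], [0, 0, 0], -1],
    [[0.108, 0.002, 0.194], [0, 0, 0], -1]
  ]
}}

```text
clock: 5.7
tcp_pos: [0.4754, -0.0301, 0.182]
orientation: [-0.001, -0.007, 1.0, 0.0]
wrist_force: [1.7, 3.2, -4.0]
finger_gap: 0.0134
```

Call:
{"name": "move_arm", "arguments": {
  "commands": [
    [[0.115, 0.002, 0.19], [0, 0, 0], -1],
    [[0.123, 0.002, 0.185], [0, 0, 0], -1],
    [[0.13, 0.002, 0.18], [0, 0, 0], -1],
    [[0.137, 0.002, 0.175], [0, 0, 0], -1],
    [[0.144, 0.002, 0.169], [0, 0, 0], -1]
  ]
}}

```text
clock: 6.2
tcp_pos: [0.5017, -0.0298, 0.2184]
orientation: [-0.001, -0.007, 1.0, 0.0]
wrist_force: [-3.0, 4.5, -1.0]
finger_gap: 0.0133
```

```bash
python3 look.py 4 side
```

```text
6.2 [ 0.5017 -0.0298  0.2184] [-7.e-04 -7.e-03  1.e+00  2.e-04] [-0.219  0.187 -0.199  1.186  0.    -0.233] [-3.03  4.47 -0.99] 0.01325864571534711
```

View pics/side4.png

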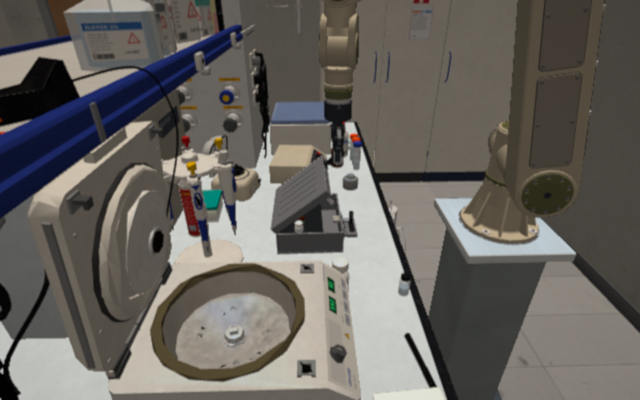

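The lid is up about 38° and following the gripper, with low forces. Last part of the arc.

Call:
{"name": "move_arm", "arguments": {
  "commands": [
    [[0.155, 0.002, 0.163], [0, 0, 0], -1],
    [[0.162, 0.002, 0.157], [0, 0, 0], -1],
    [[0.165, 0.002, 0.151], [0, 0, 0], -1],
    [[0.172, 0.002, 0.144], [0, 0, 0], -1],
    [[0.178, 0.002, 0.138], [0, 0, 0], -1]
  ]
}}

```text
clock: 6.75
tcp_pos: [0.5349, -0.0293, 0.2488]
orientation: [-0.001, -0.007, 1.0, 0.0]
wrist_force: [-4.4, 3.5, 0.2]
finger_gap: 0.0135
```

Call:
{"name": "move_arm", "arguments": {
  "commands": [
    [[0, 0, 0], [0, 0, 0], -1],
    [[0, 0, 0], [0, 0, 0], -1],
    [[0, 0, 0], [0, 0, 0], -1],
    [[0, 0, 0], [0, 0, 0], -1],
    [[0, 0, 0], [0, 0, 0], -1]
  ]
}}

```text
clock: 7.25
tcp_pos: [0.5357, -0.0293, 0.2493]
orientation: [0.001, -0.007, 1.0, 0.0]
wrist_force: [-3.7, 5.3, 0.9]
finger_gap: 0.0134
```

```bash
python3 look.py 5 side scene wrist; python3 - <<'E'
import cv2
a=cv2.imread("pics/side5.png")[120:300,260:420]; b=cv2.imread("pics/scene5.png")[120:270,230:430]
cv2.imwrite("pics/c5.png",cv2.hconcat([cv2.resize(a,None,fx=400/180,fy=400/180,interpolation=cv2.INTER_CUBIC),cv2.resize(b,None,fx=400/180,fy=400/150,interpolation=cv2.INTER_CUBIC)]))
E
```

```text
7.35 [ 0.5357 -0.0293  0.2492] [ 7.0e-04 -7.1e-03  1.0e+00  2.0e-04] [-2.050e-01  2.370e-01 -5.800e-02  1.274e+00  1.000e-03 -2.190e-01] [-4.03  5.51  2.38] 0.013567137344836866
```

View pics/c5.png

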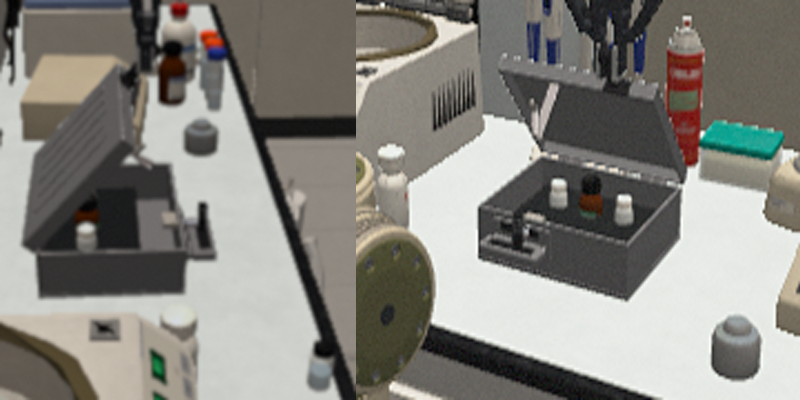

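View pics/wrist5.png

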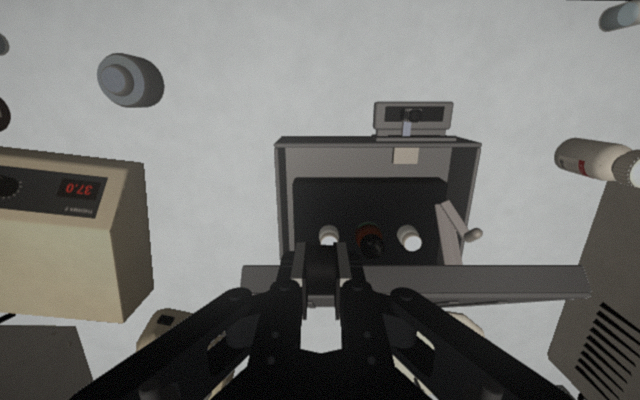

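```bash
python3 - <<'E'
from h import *
L=lambda n:dict(np.load(n+".npz"))
S=camW(L("scene5"));D=camW(L("side5"))
th=(.582,.0302,.013)
for a in (40,45,50,55,60):
    c,s=np.cos(np.radians(a)),np.sin(np.radians(a))
    for nm,y in (("L",.112),("R",-.112)):
        P=case2w(th,(.09-.182*c+.022*s,y,.07+.182*s+.022*c))
        u,v=proj(S,P);p,q=proj(D,P)
        print(a,nm,"scene crop",np.round([(u-230)*400/180,(v-120)*400/150]),"side crop",np.round([(p-260)*400/180,(q-120)*400/180]))
E
```

```text
40 L scene crop [137.  74.] side crop [142. 151.]
40 R scene crop [294. 106.] side crop [134.  73.]
45 L scene crop [141.  62.] side crop [131. 143.]
45 R scene crop [298.  93.] side crop [125.  66.]
50 L scene crop [146.  51.] side crop [119. 135.]
50 R scene crop [302.  81.] side crop [115.  59.]
55 L scene crop [151.  41.] side crop [107. 129.]
55 R scene crop [307.  70.] side crop [105.  54.]
60 L scene crop [156.  31.] side crop [ 93. 123.]
60 R scene crop [311.  60.] side crop [94. 49.]
```

The lid's front-left corner in the scene crop, at (144,55), fits about 49°, which agrees with the handle arc. All three bystanders stand where they were.

```bash
python3 - <<'E'
from workcell import env, job
s=env.get_state(); print(s["clock"],abs(s["qvel"]).max(),s["finger_gap"],job.hand_in())
E
```

```text
the job is handed in; nothing more can be done
7.4 0.002470948602870968 0.013365199770342371 None
```

I raised the lid by its handle to about 50° and handed the job in at 7.4 s, with the gripper still holding it and the arm still.

- **Tug:** I gripped the handle at 40 N and tugged before touching anything else. It rose about 18 mm at a steady 3–5 N, past the 11 mm where a caught lid stops. The lid was free, so I never touched the slide lock.
- **Lid angle:** The handle position gives about 50° and the lid's corners in the scene picture about 49°. In the side picture I could only read the corner roughly, though it also fits about 50°.
- **Hold:** The gripper opening held at about 13.4 mm, close to the tongue's 14 mm. The wrist force stayed under 10 N in all the readings I took.
- **Bystanders:** The bottle, vial and rotor cap all look upright and in place in the last pictures. I judged this by eye and did not re-measure them.
- **Disagreement:** My measured heights for the lid edge and tab came out 4–6 mm lower than the text, which did not affect the grasp.

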